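Fit the keyed wheel head into the drive hub of a motorised banding wheel

TASK

Fit the flat wheel head to the motorised banding wheel: lift it out of the wooden block, lower its keyed spindle into the hub of the grey drive unit, turn it until the key drops into the keyway, and keep pushing down against the ejector spring until the collar is fully home on the top of the hub. Finish like that, with the gripper still holding the head pressed home, so that I can tighten the grub screws while you hold it; do not let go. Leave the cone, the bowl and the glaze jar where they are.

Things in the scene. Friction and masses are not known exactly. Their poses are not given: they have to be found in the camera images.
- wheel_head: Flat aluminium wheel head on a keyed steel spindle, 0.3 kg. Origin: on the axis in the plane of the collar's underside (it starts on the block's top); z up, x towards the key. Collar 40 mm wide, 0 to 12 mm up; disc 60 mm wide, 12 to 28 mm up, with two spanner flats 50 mm apart facing +y and -y (33 mm long) to grip. A dark line on the disc marks the key side, at first within 40 degrees of +x.
- spindle_tip (a point): Lower end of the wheel head's spindle, 44 mm below its origin, same axes. The spindle is 18 mm in diameter, its tip chamfered 2 mm. The key is 6 mm wide, stands out to 13 mm from the axis and runs from 3 to 31 mm below the origin: the lowest 13 mm of the spindle are plain and enter the bore at any angle.
- hub_mouth (a point): Centre of the top face of the drive unit's steel hub (46 mm wide, 52 mm high, top 98 mm above the table). z up, x towards the keyway, at first within 55 degrees of the robot's +x. Bore 19.6 mm wide, mouth chamfered 1.5 mm; keyway 7.6 mm wide, to 14.2 mm from the axis, full depth, chamfered 1 mm. Fully home, the wheel head's origin and axes lie on this point and its axes.
- ejector (a joint): Spring-loaded ejector plate in the bore of the hub, metres pressed down: 0 at rest, with its top 28 mm below the hub's top face; the spindle tip meets it there, and it reads 0.016 with the wheel head fully home. Its spring pushes up with 3.5 N at the start and 11.5 N at 0.016, so the head springs up again when it is let go.
- drive_unit: Grey gear-motor housing, fixed to the table, 160 (x) x 182 x 46 mm high, origin under its centre on the table; the hub stands on its centre. The gearing holds the hub at whatever angle it stopped; it does not turn by hand.
- block: Wooden storage block, fixed, 190 (x) x 84 (y) x 62 mm high, origin under its centre; two holes of 31 mm diameter, 54 mm deep, at x = -50 and +50 mm: one holds the flat wheel head, the other the cone, either way round.
- cone_head: Aluminium centring cone, 52 mm in diameter, standing 50 mm above the block in its other hole; origin on its axis at the block's top. Not to be moved.
- bowl: Small plain rice bowl, 121 mm in diameter, 59 mm high, on the table just beyond the block, nearest it of the three bowls; origin under its centre. Not to be moved.
- iron_jar: Glaze jar, 52 mm in diameter and height, on the table to the right of the drive unit; origin under its centre. Not to be moved.
Mind the look-alikes: they are no part of the job. What is shaped like the wheel_head but green or purple is not meant.

How it is judged:
On the way, in this order (a step that is already met when the one before it is completed fails the run):
1. the wheel head is lifted clear of the wooden block (z of wheel_head in the frame of block above 0.108 m), for 0.1 s.
2. the key has slipped into the keyway of the hub (z of wheel_head in the frame of hub_mouth below 0.026 m and horizontal distance between wheel_head and hub_mouth below 0.004 m and angle between the x axis of wheel_head and the x axis of hub_mouth, either way round below 0.2 rad), for 0.05 s.
At the end, for the whole second after the job is handed in: The wheel head's collar is down on the hub's top face to within 2.5 mm, on its axis to within 3 mm and square to it, key in the keyway, the ejector pressed at least 13 mm, and the fingers still hold the head there, at rest (at least 4 N between fingers and head) (z of wheel_head in the frame of hub_mouth below 0.0025 m and horizontal distance between wheel_head and hub_mouth below 0.003 m and angle between the z axis of wheel_head and the z axis of hub_mouth, either way round below 0.06 rad and angle between the x axis of wheel_head and the x axis of hub_mouth, either way round below 0.2 rad and value of joint ejector above 0.013 m and contact force between the fingers and wheel_head above 4 N and linear speed of wheel_head below 0.02 m/s); the arm keeps its last pose, push and grip.
It fails at once if the cone is disturbed in its hole (distance of cone_head from where it was at the start of the episode above 0.02 m).
It fails at once if the bowl is pushed away (distance of bowl from where it was at the start of the episode above 0.03 m).
It fails at once if the glaze jar is pushed away or knocked over (distance of iron_jar from where it was at the start of the episode above 0.03 m).
It also fails if it takes over 45 s, if anything falls off the work surface, if the arm or the gripper's body presses on something with over 40 N, if the wrist force passes 120 N, or if a joint passes its speed limit or range.

ROBOT

A 6-joint arm with a two-finger parallel gripper is mounted at the origin on the work surface; the furniture and walls round the work are solid. World frame = base frame: x ahead of the robot, y to its left, z up, the work surface at z = 0. Lengths are in m, angles in rad, forces in N, time in s.
With the tool pointing down it reaches from about 0.25 to 0.775 m from the base axis. Payload 4 kg.
Tool frame: the origin (TCP) lies at the very end of the fingers, on their centre line; the grasp point (between the pads) lies 19 mm behind it (pinch_z is the distance from the TCP to the grasp point, in m); z points along the fingers, y is the line along which they close (so a half turn about z gives the same grasp; the last joint's range is limited). The gripper opens to 94 mm and grips with 3 to 60 N. Pads are 16 mm wide; open, the fingers measure 119 mm over their backs; the gripper's body (75 mm by 177 mm) begins 78 mm behind the grasp point.
Start: joints at [1.062, 0.087, 1.371, -0, 1.684, -0.103], TCP at [0.217, 0.505, 0.179] pointing down, gripper open.
Joint ranges: [-3.1, 3.1], [-0.76, 2.03], [0.27, 2.55], [-1.08, 4.22], [0.17, 2.65], [-2.57, 2.57]. Speed limits (rad/s): [2.79, 2.79, 3.14, 3.14, 3.14, 3.14].

INTERFACE

Orientations are given as a unit quaternion [w, x, y, z].
In Python, from cell import state, capture, calibration, hand_in, pinch_z gives the robot as it stands. The module is installed in compiled form; this text tells all that it offers.
- The arm moves only by the shell command python3 -m inch 'ROWS' [OPENING] [FORCE]. ROWS is JSON, a list that holds one entry, the list of rows, each a list of 4 numbers: the shift along the world's x, y, z as a fraction of full scale, then the turn about the world's z as a fraction of full scale. A call has 1 to 5 rows; each row is the pose to reach, as a shift and turn from the pose commanded when the call began, turning the shorter way round; what a row does not reach only later rows make up. Full scale, the value 1, is 0.15 m for a shift and 180 degrees for a turn. A row lasts 1/10 s, in which the tool goes at most 50 mm and 8.59 degrees, less where a joint would pass 70% of its speed; a pose out of reach is approached as far as the arm can. A call with a number of a shift or a turn outside -1 to 1 is refused whole. A call with a gripper value outside its range is refused whole. OPENING is the opening, from -1 (shut) to 1 (fully open), set as the call begins (- or left out, the last holds). The fingers move at their own pace and stop on an object; FORCE is the grip in N (left out, the last holds). Time passes only in rows, so rows that repeat a pose let the fingers close. It gives the time, the measured TCP pose, the force, the opening and the grip force at its end, in the units of the state.
- state(): the state, without advancing time (a new reading comes with each control period).
- capture(name): name is "scene" or "top" or "wrist"; returns the picture (420x560x3 uint8, blue, green, red); there is no depth.
- calibration(name): a dict with "camera_matrix" (3x3 intrinsics, pixels), "rvec" (rotation vector, rad) and "tvec" (3), from world to camera coordinates, as OpenCV has them. Camera axes: x right, y down, z forward; pixel columns grow to the right and rows downward; lengths in m; the calibration is good to about 2 mm. A picture is of the moment at which its call begins: read the wrist's pose just before it. calibration takes no time and is no camera call; for the wrist camera it gives the pose at the moment of the call.
- hand_in(): hands the job in; it is judged then, once.
The state is a dict: "time_s": time; "joint_positions": joint angles; "qvel": joint speeds; "joint_torque": joint torques, N m; "tcp_pos": TCP position; "tool_rot": TCP orientation; "force": force on the tool from outside, world axes, zero at the start; "ft_torque": the same for the moment, N m; "grip_width": finger opening in m; "finger_force": force on a finger pad.
Only numpy, scipy, OpenCV 4.12 (cv2) and the standard library are available. Lean on these libraries where they do the work, as an engineer would, in place of code of your own. Each camera call takes 0.05 s, during which the arm holds its last target. There are 200 camera calls.

## Working session

There is one attempt and no reset: what is moved stays moved. The work goes in short steps, Python scripts to look and compute and a shell command to move; the robot and the scene stay as the last step left them, time stands still between calls to the robot, and variables do not carry over. Pictures are saved under pics/ and viewed, at most 10 in all, crops included, and the job is handed in when it is done.

```bash
mkdir -p pics
cat > h.py <<'E'
import numpy as np, cv2
from cell import state, capture, calibration, pinch_z
def cam(n):
    c=calibration(n); return np.array(c["camera_matrix"]),np.array(c["rvec"],float),np.array(c["tvec"],float).reshape(3)
def ray(c,uv):
    K,r,t=c; R=cv2.Rodrigues(r)[0]
    d=R.T@np.linalg.inv(K)@np.array([uv[0],uv[1],1.]); return -R.T@t,d/np.linalg.norm(d)
def plane(c,uv,z):
    o,d=ray(c,uv); return o+d*(z-o[2])/d[2]
def cross(*rs):
    A=np.zeros((3,3));b=np.zeros(3)
    for o,d in rs:
        P=np.eye(3)-np.outer(d,d);A+=P;b+=P@o
    p=np.linalg.solve(A,b); return p,[float(np.linalg.norm((np.eye(3)-np.outer(d,d))@(p-o))) for o,d in rs]
def proj(c,p): return cv2.projectPoints(np.array([p],float),c[1],c[2],c[0],None)[0][0,0]
E
python3 - <<'E'
from h import *
s=state();print(s["time_s"],s["tcp_pos"],s["tool_rot"],s["force"],s["grip_width"],pinch_z)
ims=[]
for n in("scene","top","wrist"):
    im=capture(n);cv2.imwrite(f"pics/{n}0.png",im)
    c=cam(n);print(n,ray(c,(280,210)))
E
```

```text
0.0 [0.21681127 0.5047924  0.17741654] [-3.20319848e-04  2.01492036e-01  9.79489534e-01 -1.05371650e-03] [-0.27636666  0.41747603  0.01251284] 0.09386761514032585 0.0188
scene (array([1.35316613, 0.32491272, 1.22377103]), array([-0.56822697, -0.17162871, -0.80477431]))
top (array([0.4231931 , 0.06737887, 1.07534306]), array([ 0.13479093,  0.03781669, -0.99015216]))
wrist (array([0.15621502, 0.53112575, 0.38467844]), array([ 0.1979004 , -0.08694298, -0.97635872]))
```

View pics/scene0.png

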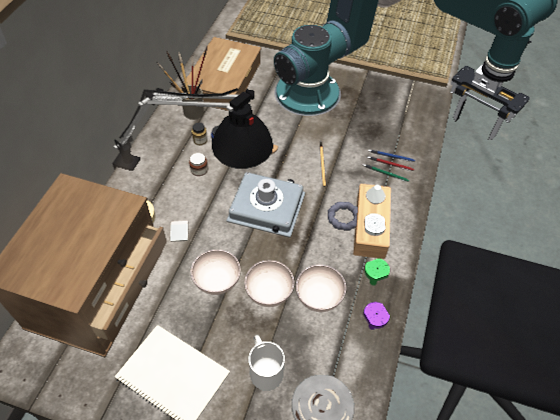

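View pics/top0.png

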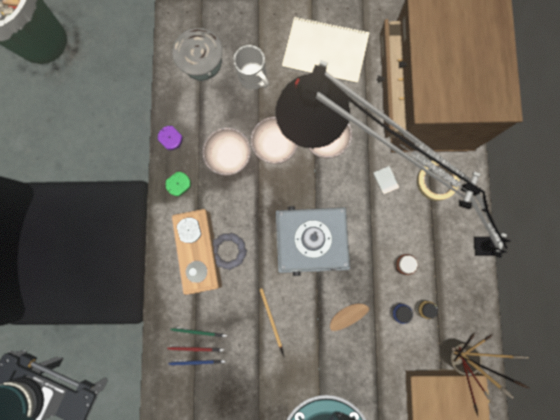

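The scene picture shows the silver flat head on the block at (375,224), with the cone at (376,193), the hub at (266,190), and the jar at (198,163). In the top picture the head is at (188,230), the cone at (196,270), and the hub at (313,238).
Candidates in the top picture are silver disc (188,230), green (177,183), purple (169,137), and the grey ring (230,250). I choose the silver disc in the block and will check it in a close crop.

Run:
```python
from h import *
t=cv2.imread("pics/top0.png");s=cv2.imread("pics/scene0.png")
f=lambda im,x,y,w,h,k:cv2.resize(im[y:y+h,x:x+w],None,fx=k,fy=k,interpolation=cv2.INTER_CUBIC)
a=np.hstack([f(t,165,205,50,37,8),f(t,288,220,50,37,8)])
b=np.hstack([f(s,350,205,50,37,8),f(s,240,172,50,37,8)])
cv2.imwrite("pics/crop1.png",np.vstack([a,b]))
ct,cs=cam("top"),cam("scene")
for n,z,ut,us in(("head",.09,(188,230),(375,223)),("hub",.098,(314,238),(266,185)),("cone",.112,(196,269),(376,186))):
    print(n,plane(ct,ut,z),plane(cs,us,z),cross(ray(ct,ut),ray(cs,us)))
# lamp
print("lamp",cross(ray(ct,(313,110)),ray(cs,(243,130))))
```

```text
head [0.51185396 0.32515602 0.09      ] [0.51374408 0.32435688 0.09      ] (array([0.51218566, 0.32496071, 0.08829396]), [0.0006496388963636343, 0.0006496388963636303])
hub [0.48896883 0.0253631  0.098     ] [0.49216037 0.02422429 0.098     ] (array([0.48944356, 0.02429119, 0.09471793]), [0.000963121574075311, 0.0009631215740753206])
cone [0.41960251 0.29869919 0.112     ] [0.41274317 0.30163966 0.112     ] (array([0.41894255, 0.29958151, 0.11799508]), [0.0023579859184899364, 0.002357985918489922])
lamp (array([0.65979464, 0.03792214, 0.46685505]), [0.0012768797623275525, 0.0012768797623275065])
```

View pics/crop1.png

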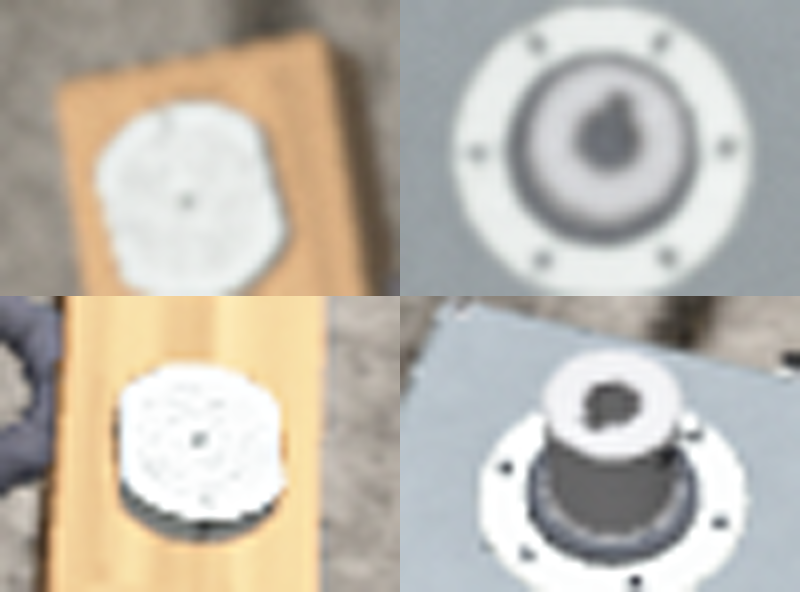

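The crop shows the silver disc with its centre hole and its mark at about (168,122), so its yaw is roughly +13°. The keyway in the hub points to (620,98), roughly -18°. The choice is confirmed, and I am moving over the head.

```bash
python3 -m inch '[[[0.2,-0.1,0.15,0.04],[0.45,-0.3,0.15,0.08],[0.7,-0.5,0.15,0.12],[0.95,-0.6,0.15,0.16],[0.98,-0.6,0.15,0.2]]]' 1 && python3 -m inch '[[[0.33,-0.2,0,0],[0.66,-0.4,0,0],[0.98,-0.6,0,0],[0.98,-0.6,0,0],[0.98,-0.6,0,0]]]'
```

```text
time_s: 0.65
tcp_pos: [0.3677, 0.4127, 0.2004]
tool_rot: [0.0, -0.111, 0.994, -0.001]
force: [-0.1, 0.3, 0.3]
grip_width: 0.0942
finger_force: 0.0
time_s: 1.15
tcp_pos: [0.5134, 0.3229, 0.1996]
tool_rot: [-0.001, -0.109, 0.994, -0.001]
force: [-0.7, -1.3, -0.3]
grip_width: 0.0938
finger_force: 0.0
```

```bash
cat > head.py <<'E'
from h import *
import sys
tag=sys.argv[1]
s=state();c=cam("wrist");im=capture("wrist");cv2.imwrite(f"pics/{tag}.png",im)
q=np.array(s["tool_rot"]);from scipy.spatial.transform import Rotation as Ro
R=Ro.from_quat(q,scalar_first=True).as_matrix()
print(s["time_s"],s["tcp_pos"],"yaw y-axis",np.degrees(np.arctan2(R[1,1],R[0,1])),"z",R[:,2])
p=np.array([.512,.325,.09]);print("expected px",proj(c,p))
E
python3 head.py w1
```

```text
1.15 [0.51340037 0.32286771 0.19961258] yaw y-axis 102.47474296329489 z [-0.00136899 -0.00148874 -0.99999795]
expected px [283.21181437 205.19009629]
```

View pics/w1.png

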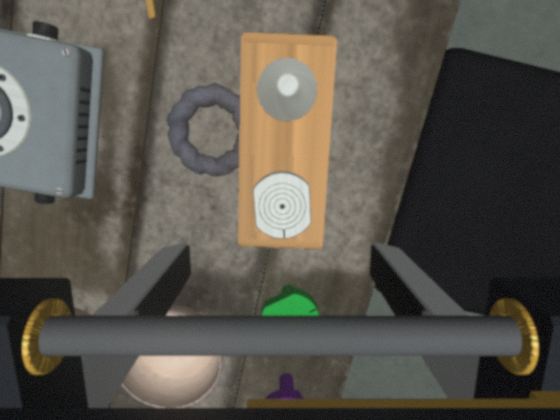

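The wrist picture shows the head centred at (282,206), its mark at (284,234), and flats nearly parallel to the fingers. The cone is at (287,88), behind and clear. I'll measure more precisely.

```bash
cat > m.py <<'E'
from h import *
im=cv2.imread("pics/w1.png");c=cam("wrist")
roi=np.zeros(im.shape[:2],np.uint8);roi[165:243,246:320]=1
hsv=cv2.cvtColor(im,cv2.COLOR_BGR2HSV)
m=((hsv[...,1]<50)&(hsv[...,2]>120)&(roi>0)).astype(np.uint8)
m=cv2.morphologyEx(m,cv2.MORPH_CLOSE,np.ones((7,7),np.uint8))
k=max(cv2.findContours(m,0,cv2.CHAIN_APPROX_NONE)[0],key=cv2.contourArea)
W=np.array([plane(c,p[0],.09)[:2] for p in k])
print("box px",cv2.boundingRect(k),"area",cv2.contourArea(k))
M=cv2.moments(W.astype(np.float32)*1000)
cx=np.array([M["m10"]/M["m00"],M["m01"]/M["m00"]])/1000
print("centroid",cx)
print("minrect",cv2.minAreaRect((W*1000).astype(np.float32)))
# dark hole & mark
g=cv2.cvtColor(im,cv2.COLOR_BGR2GRAY)
print(g[198:213,276:290]);print(g[222:240,279:290])
ct=cam("top")
print("height",cross(ray(c,(282.3,206)),ray(ct,(188.2,230.1))))
E
python3 m.py
```

```text
box px (253, 172, 58, 66) area 3117.5
centroid [0.5108792  0.32535003]
minrect ((510.7319641113281, 325.2588195800781), (59.8770866394043, 49.85716247558594), 16.3804874420166)
[[214 207 205 203 199 201 201 204 199 204 208 211 218 217]
 [205 197 198 201 202 204 205 207 201 201 201 202 213 216]
 [199 196 205 210 214 216 218 218 214 208 201 198 201 211]
 [199 205 211 217 218 219 220 221 221 216 209 204 198 200]
 [207 212 217 215 216 216 216 216 218 218 216 211 202 197]
 [212 216 216 209 202 191 188 196 206 215 216 216 208 200]
 [216 217 211 197 170 146 143 158 179 205 217 215 213 199]
 [215 218 206 181 139 110  99 115 157 195 211 216 213 204]
 [215 216 207 176 126  90  83  99 144 186 209 217 214 204]
 [215 217 208 185 145 107  94 115 152 190 213 216 213 204]
 [216 217 214 200 173 143 138 158 180 205 216 215 214 203]
 [214 219 217 211 198 184 185 194 209 216 218 217 206 196]
 [208 215 215 216 216 215 213 217 219 216 214 210 204 197]
 [201 206 215 217 217 219 222 221 221 214 210 204 201 199]
 [199 201 205 212 214 215 219 218 216 206 198 193 200 209]]
[[212 211 215 214 216 217 212 206 202
[... 211 characters left out ...]
 213 215 215 211 206 202 197 198]
 [197 197 196 198 194 197 195 194 194 192 193]
 [195 195 191 180 166 171 183 197 205 206 207]
 [210 207 202 182 152 155 186 207 213 214 215]
 [217 214 208 188 151 151 187 209 216 218 217]
 [216 216 213 190 157 151 189 211 218 219 216]
 [216 214 214 196 160 152 187 213 217 218 215]
 [218 217 214 202 163 148 184 209 218 216 217]
 [218 215 216 202 162 145 182 209 217 215 211]
 [212 211 209 195 162 147 178 203 207 206 202]
 [191 189 190 180 156 146 166 185 190 189 179]
 [161 166 164 160 152 147 153 158 162 165 164]
 [153 156 154 150 151 146 150 152 152 152 158]]
height (array([0.51221236, 0.32611226, 0.0847725 ]), [0.00015166930062913804, 0.0001516693006292189])
```

Run:
```python
from h import *
c=cam("wrist");a=plane(c,(281.9,206),.09);b=plane(c,(283.5,234),.09);print(a,b,np.degrees(np.arctan2(*(b-a)[[1,0]])))
ct=cam("top"); im=cv2.imread("pics/top0.png");hsv=cv2.cvtColor(im,cv2.COLOR_BGR2HSV)
m=((hsv[...,1]<40)&(hsv[...,2]>150)).astype(np.uint8);m[:212]=0;m[244:]=0;m[:,:174]=0;m[:,203:]=0
k=max(cv2.findContours(m,0,cv2.CHAIN_APPROX_NONE)[0],key=cv2.contourArea);W=np.array([plane(ct,p[0],.09)[:2]*1000 for p in k],np.float32)
print(cv2.minAreaRect(W))
```

```text
[0.51137812 0.32556912 0.09      ] [0.53644606 0.33271743 0.09      ] 15.915888264903456
((511.9747619628906, 323.9560241699219), (60.449031829833984, 51.21856689453125), 16.990259170532227)
```

```bash
python3 -m inch '[[[-0.013,0.016,-0.2,0.021],[-0.013,0.016,-0.45,0.021],[-0.013,0.016,-0.7,0.021],[-0.013,0.016,-0.88,0.021],[-0.013,0.016,-0.88,0.021]]]' 1 && python3 -m inch '[[[0,0,0,0],[0,0,0,0],[0,0,0,0],[0,0,0,0],[0,0,0,0]]]' -1 50 && python3 -m inch '[[[0,0,0,0],[0,0,0,0],[0,0,0,0],[0,0,0,0],[0,0,0,0]]]'
```

```text
time_s: 1.7
tcp_pos: [0.5044, 0.3271, 0.0638]
tool_rot: [-0.005, -0.145, 0.989, -0.001]
force: [0.1, -0.5, 0.0]
grip_width: 0.0941
finger_force: 0.0
time_s: 2.2
tcp_pos: [0.5097, 0.328, 0.0702]
tool_rot: [0.001, -0.144, 0.99, 0.0]
force: [-0.7, -0.4, 0.4]
grip_width: 0.0576
finger_force: 0.0
time_s: 2.7
tcp_pos: [0.5091, 0.3277, 0.069]
tool_rot: [-0.0, -0.144, 0.99, 0.0]
force: [0.0, 0.4, 0.7]
grip_width: 0.0174
finger_force: 0.0
```

The fingers closed without meeting anything, so I'll look.

```bash
python3 head.py w2; python3 -c "
import cv2;from h import *
cv2.imwrite('pics/s2.png',np.hstack([cv2.resize(cv2.imread('pics/w2.png'),(400,300)),cv2.resize(capture('scene')[150:300,300:450],(300,300))]));print(state()['grip_width'],state()['finger_force'])"
```

```text
2.7 [0.50913899 0.32769244 0.06898147] yaw y-axis 106.52684218882503 z [-2.17428148e-04 -3.08251018e-05 -9.99999976e-01]
expected px [274.068748   258.79419627]
0.009335120779308327 0.0
```

View pics/s2.png

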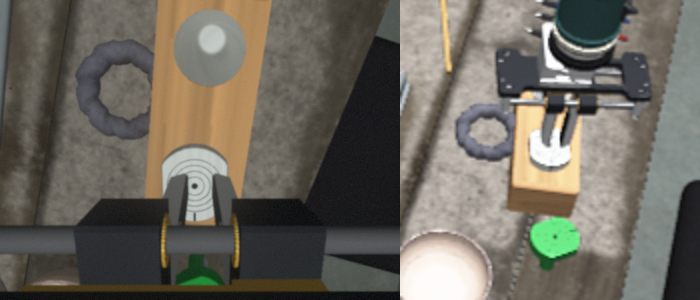

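The fingers have closed above the disc, with tips at about (178,178) and (220,178) in the left panel. The disc, with its hole at (194,186), has not moved. I'll measure the real heights of the disc and the fingertips.

Run:
```python
from h import *
c2=cam("wrist");ct,cs=cam("top"),cam("scene")
im=cv2.imread("pics/w2.png");g=cv2.cvtColor(im,cv2.COLOR_BGR2GRAY)
sub=g[240:275,262:286];y,x=np.where(sub<130);print("dark",x.mean()+262,y.mean()+240,len(x))
h2=(x.mean()+262,y.mean()+240)
# w1 camera = c2 pose shifted/rotated with the tool; recompute through tool frame
from scipy.spatial.transform import Rotation as Ro
def T(R,p): M=np.eye(4);M[:3,:3]=R;M[:3,3]=p;return M
s=state();T2=T(Ro.from_quat(s["tool_rot"],scalar_first=True).as_matrix(),s["tcp_pos"])
C2=T(cv2.Rodrigues(c2[1])[0],c2[2])           # world->cam
X=C2@T2
def y2R(a,z): 
    yv=np.array([np.cos(a),np.sin(a),0]);z=np.array(z);yv-=z*(yv@z);yv/=np.linalg.norm(yv);return np.column_stack([np.cross(yv,z),yv,z])
T1=T(y2R(np.radians(102.4747),[-.00137,-.00149,-.999998]),[.5134,.32287,.19961])
C1=X@np.linalg.inv(T1);c1=(c2[0],cv2.Rodrigues(C1[:3,:3])[0],C1[:3,3])
print("w1-w2",cross(ray(c1,(281.9,206)),ray(c2,h2)))
print("all",cross(ray(c1,(281.9,206)),ray(c2,h2),ray(ct,(188.2,230.1)),ray(cs,(374.7,222.7))))
print("scene-top",cross(ray(ct,(188.2,230.1)),ray(cs,(374.7,222.7))))
print("tcp in wrist",proj(c2,s["tcp_pos"]),"in scene",proj(cs,s["tcp_pos"]),s["tcp_pos"])
a=im[225:345,210:350];cv2.imwrite("pics/w2c.png",np.hstack([cv2.resize(a,None,fx=4,fy=4,interpolation=2)]))
np.save("toolcam.npy",X)
```

```text
dark 267.27659574468083 260.6808510638298 94
w1-w2 (array([0.51198396, 0.32259237, 0.09540744]), [0.0011906990999985762, 0.0011906990999985888])
all (array([0.51285375, 0.32339503, 0.09076754]), [0.0006077505764239369, 0.0019155564055192557, 0.0016897679737503588, 0.0006357910887953322])
scene-top (array([0.51192234, 0.32416854, 0.08892985]), [0.0007907974688792183, 0.0007907974688790319])
tcp in wrist [280.37397811 243.55882452] in scene [375.39491088 226.63243767] [0.5091546  0.32774608 0.06907086]
```

View pics/w2c.png

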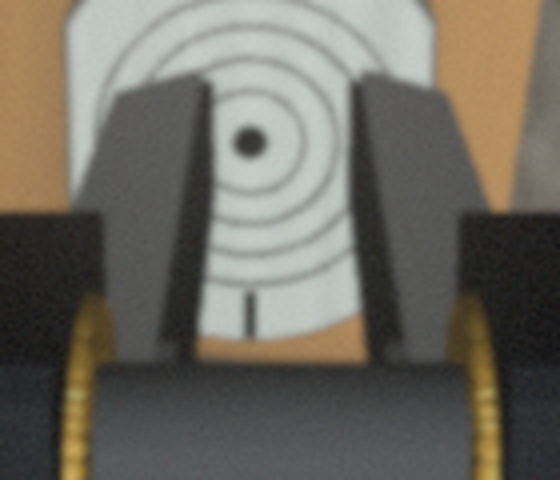

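```bash
python3 - <<'E'
from h import *
c2=cam("wrist");s=state()
for z in(.07,.08,.09,.095):
    a,b=plane(c2,(227.5,245),z),plane(c2,(318.7,245),z);print(z,"disc width",np.linalg.norm(a-b),"centre",plane(c2,(272.4,260.5),z))
for z in(.069,.08,.09,.095):
    print(z,"tip gap",np.linalg.norm(plane(c2,(261.5,244.5),z)-plane(c2,(298.5,244.5),z)))
print(ray(c2,(280,210))[0],s["tcp_pos"],s["joint_positions"],s["force"],s["grip_width"])
E
python3 -m inch '[[[0,0,0,0],[0,0,0,0]]]' 1
python3 - <<'E'
from h import *
im=capture("wrist");cv2.imwrite("pics/w3.png",im);s=state();print(s["grip_width"])
E
```

```text
0.07 disc width 0.054374944961570186 centre [0.52047911 0.32610799 0.07      ]
0.08 disc width 0.051735846312638625 centre [0.51684985 0.32526853 0.08      ]
0.09 disc width 0.0490967476637071 centre [0.51322058 0.32442908 0.09      ]
0.095 disc width 0.04777719833924129 centre [0.51140595 0.32400935 0.095     ]
0.069 tip gap 0.022158534712470698
0.08 tip gap 0.02098123304448208
0.09 tip gap 0.01991095880085611
0.095 tip gap 0.019375821679043084
[0.44570317 0.3088122  0.27603605] [0.5091546  0.32774608 0.06907086] [ 4.78259092e-01  2.53972365e-01  1.39737858e+00  1.10915957e-04
  1.49029908e+00 -1.38106024e+00] [-0.42044487 -1.53697871  0.38805729] 0.009335120779308327
time_s: 3.0
tcp_pos: [0.5092, 0.3278, 0.0691]
tool_rot: [-0.0, -0.144, 0.99, 0.0]
force: [0.3, -0.8, 0.3]
grip_width: 0.0224
finger_force: 0.0
0.02597227605525028
```

The finger gap is 182 px in w1 (fully open) and 37 px in w2. Both put the tips about 27 mm above the reported TCP, so the fingertips end at z of about 0.096 while the disc top is at about 0.09. I'll open partway, correct sideways by 3 mm, and descend in small steps while watching the force.

```bash
python3 -m inch '[[[0.02,-0.02,0,0],[0.02,-0.02,0,0],[0.02,-0.02,0,0],[0.02,-0.02,0,0],[0.02,-0.02,0,0]]]' 0.49 && python3 -m inch '[[[0,0,-0.02,0],[0,0,-0.04,0],[0,0,-0.04,0]]]'
python3 - <<'E'
from h import *
s=state();print(s["grip_width"],s["force"],s["tcp_pos"])
im=capture("wrist");cv2.imwrite("pics/w4.png",im[150:420])
E
```

```text
time_s: 3.55
tcp_pos: [0.5122, 0.3248, 0.0691]
tool_rot: [-0.0, -0.144, 0.99, 0.0]
force: [0.5, -0.7, -0.6]
grip_width: 0.0658
finger_force: 0.0
time_s: 3.85
tcp_pos: [0.5117, 0.3245, 0.0622]
tool_rot: [-0.001, -0.144, 0.99, -0.0]
force: [-0.7, 0.5, -0.7]
grip_width: 0.0696
finger_force: 0.0
0.06958207915542092 [-0.73292343  0.52320225 -0.72389208] [0.51167553 0.32453206 0.06222676]
```

View pics/w4.png

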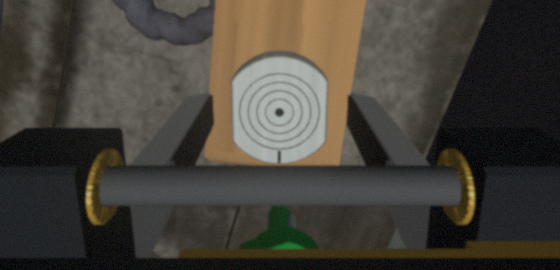

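The hole is at (279,262) and the fingers are evenly either side of it at 213 and 348, so it is centred. The scale puts the tips slightly above the disc top, so I'll go down in steps.

```bash
python3 -m inch '[[[0,0,-0.035,0],[0,0,-0.07,0],[0,0,-0.07,0]]]' && python3 -m inch '[[[0,0,-0.02,0],[0,0,-0.04,0],[0,0,-0.04,0]]]'
```

```text
time_s: 4.2
tcp_pos: [0.5114, 0.3243, 0.0512]
tool_rot: [-0.001, -0.144, 0.99, -0.0]
force: [-0.1, -0.1, -1.0]
grip_width: 0.0699
finger_force: 0.0
time_s: 4.5
tcp_pos: [0.5119, 0.3246, 0.046]
tool_rot: [-0.0, -0.144, 0.99, -0.0]
force: [-0.2, -0.1, -0.3]
grip_width: 0.0702
finger_force: 0.0
```

```bash
python3 -m inch '[[[0,0,-0.02,0],[0,0,-0.04,0],[0,0,-0.04,0]]]'
python3 - <<'E'
from h import *
im=capture("wrist");cv2.imwrite("pics/w5.png",im)
g=cv2.cvtColor(im,cv2.COLOR_BGR2GRAY);s=state();print(s["force"],s["grip_width"],s["tcp_pos"])
w=im[150:300];cv2.imwrite("pics/w5c.png",np.hstack([w]))
E
```

```text
time_s: 4.8
tcp_pos: [0.5118, 0.3245, 0.04]
tool_rot: [-0.001, -0.144, 0.99, -0.0]
force: [0.1, 0.0, 0.5]
grip_width: 0.0697
finger_force: 0.0
[0.24802042 0.01110925 0.10156498] 0.07028459398714472 [0.51195024 0.32464163 0.04023789]
```

View pics/w5c.png

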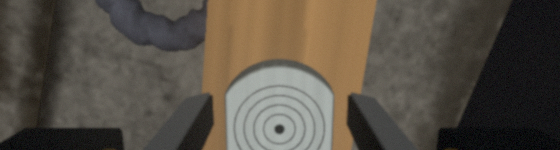

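The disc is now 106 px wide and the finger gap is 135 px, so the tips are about 15 mm below the disc top. I'll go a little lower and then close.

```bash
python3 -m inch '[[[0,0,-0.02,0],[0,0,-0.04,0],[0,0,-0.04,0]]]' && python3 -m inch '[[[0,0,0,0],[0,0,0,0],[0,0,0,0],[0,0,0,0],[0,0,0,0]]]' -1 50 && python3 -m inch '[[[0,0,0,0],[0,0,0,0]]]'
```

```text
time_s: 5.15
tcp_pos: [0.5125, 0.3249, 0.0354]
tool_rot: [0.0, -0.144, 0.99, 0.0]
force: [-0.5, -0.4, 3.2]
grip_width: 0.0702
finger_force: 1.7
time_s: 5.65
tcp_pos: [0.5129, 0.3249, 0.0354]
tool_rot: [0.001, -0.144, 0.99, 0.0]
force: [0.8, -1.8, 5.0]
grip_width: 0.0494
finger_force: 50.7
time_s: 5.85
tcp_pos: [0.5129, 0.3249, 0.0354]
tool_rot: [0.001, -0.144, 0.99, 0.0]
force: [-0.2, -0.8, 5.5]
grip_width: 0.0494
finger_force: 50.7
```

The head is gripped at 49.4 mm and 50 N. The tips touched the block at reading 0.0354, so head origin z is about the reported z + 0.0266. Now I'll lift.

```bash
python3 -m inch '[[[0,0,0.1,0],[0,0,0.25,0],[0,0,0.45,0],[0,0,0.67,0],[0,0,0.67,0]]]' && python3 -m inch '[[[-0.03,-0.25,0,0],[-0.06,-0.5,0,0],[-0.09,-0.75,0,0],[-0.13,-0.95,0,0],[-0.13,-0.95,0,0]]]' && python3 -m inch '[[[0,0,0,0],[0,0,0,0]]]'
python3 - <<'E'
from h import *
c=cam("wrist");s=state();im=capture("wrist");cv2.imwrite("pics/w6.png",im);print(s["tcp_pos"],proj(c,(.4895,.0245,.098)))
np.savez("c6.npz",K=c[0],r=c[1],t=c[2])
E
```

```text
time_s: 6.35
tcp_pos: [0.5144, 0.3261, 0.1401]
tool_rot: [0.004, -0.144, 0.99, 0.002]
force: [-0.0, -0.4, -3.2]
grip_width: 0.0498
finger_force: 50.0
time_s: 6.85
tcp_pos: [0.4906, 0.1786, 0.1322]
tool_rot: [-0.003, -0.142, 0.99, -0.001]
force: [-0.1, 0.5, -4.3]
grip_width: 0.0493
finger_force: 50.0
time_s: 7.05
tcp_pos: [0.492, 0.1828, 0.1336]
tool_rot: [-0.001, -0.144, 0.99, 0.0]
force: [0.1, -0.5, -3.1]
grip_width: 0.0495
finger_force: 50.0
[0.49202638 0.18282726 0.13363925] [ 53.11374833 158.63542046]
```

View pics/w6.png

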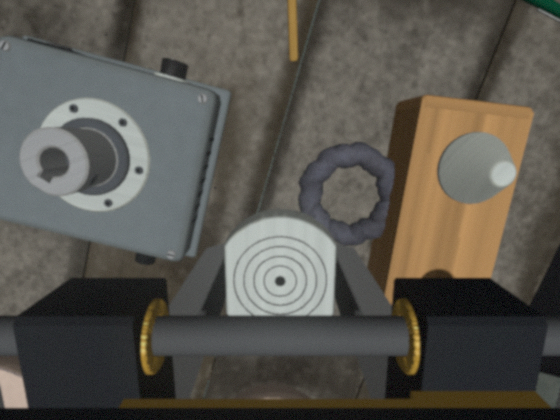

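The last picture shows the held head with its hole at (280,281), the hub top face centred near (53,159), and the keyway notch toward (44,182). I'll rectify the hub face at its plane and take a second view for height.

```bash
cat > hub.py <<'E'
from h import *
def hub(im,c,p0,z=.098,half=32,tag=None):
    # rectify plane z: 0.1 mm/px, image x=world x, image y=world y
    n=half*20; w=np.array([[p0[0]+a*half/1000,p0[1]+b*half/1000,z] for a,b in((-1,-1),(1,-1),(1,1),(-1,1))])
    px=cv2.projectPoints(w,c[1],c[2],c[0],None)[0][:,0].astype(np.float32)
    H=cv2.getPerspectiveTransform(px,np.float32([[0,0],[n,0],[n,n],[0,n]]))
    r=cv2.warpPerspective(im,H,(n,n),flags=cv2.INTER_CUBIC);g=cv2.GaussianBlur(cv2.cvtColor(r,cv2.COLOR_BGR2GRAY),(0,0),4)
    if tag: cv2.imwrite(f"pics/{tag}.png",r)
    return g
def ringfit(g,ctr,r0,r1,sign,angs):
    pts=[]
    for a in angs:
        rr=np.arange(r0,r1);v=g[np.clip((ctr[1]+rr*np.sin(a)).astype(int),0,g.shape[0]-1),np.clip((ctr[0]+rr*np.cos(a)).astype(int),0,g.shape[1]-1)].astype(float)
        d=sign*np.gradient(v);k=d.argmax();pts.append((a,rr[k],d[k]))
    return np.array(pts)
def analyse(g,half,p0):
    ctr=np.array([half*10.,half*10.]);A=np.radians(np.arange(0,360,4))
    for _ in range(5):
        P=ringfit(g,ctr,60,175,1,A);r=P[:,1];med=np.median(r);ok=abs(r-med)<12
        xy=ctr+np.c_[r*np.cos(P[:,0]),r*np.sin(P[:,0])]
        x=xy[ok];q=np.linalg.lstsq(np.c_[2*x,np.ones(len(x))],(x**2).sum(1),rcond=None)[0];ctr=q[:2];R=np.sqrt(q[2]+ctr@ctr)
    O=ringfit(g,ctr,195,270,-1,A);oxy=ctr+np.c_[O[:,1]*np.cos(A),O[:,1]*np.sin(A)]
    (ox,oy),orad=np.mean(oxy,0),np.median(O[:,1])
    big=(r>med+18)
    ang=np.angle(np.sum(np.exp(1j*P[big,0])))
    print("bore R",R/10,"ok",ok.sum(),"centre",np.array(p0)+(ctr-half*10)/1e4,"outer",np.array(p0)+(np.array([ox,oy])-half*10)/1e4,orad/10,"key",np.degrees(ang),big.sum(),np.degrees(P[big,0]).round(),r[big])
    return ctr
E
python3 - <<'E'
from hub import *
d=np.load("c6.npz");c=(d["K"],d["r"],d["t"]);im=cv2.imread("pics/w6.png")
for z in(.095,.098,.101): print(z);analyse(hub(im,c,(.4895,.0245),z,tag=f"r6_{int(z*1000)}"),32,(.4895,.0245))
ct=cam("top");analyse(hub(cv2.imread("pics/top0.png"),ct,(.4895,.0245)),32,(.4895,.0245))
E
python3 -m inch '[[[0,-0.2,0,0],[0,-0.4,0,0],[0,-0.4,0,0],[0,-0.4,0,0]]]'
python3 - <<'E'
from hub import *
c=cam("wrist");s=state();im=capture("wrist");cv2.imwrite("pics/w7.png",im);print(s["tcp_pos"],s["force"])
np.savez("c7.npz",K=c[0],r=c[1],t=c[2])
for z in(.095,.098,.101): print(z);analyse(hub(im,c,(.4895,.0245),z,tag=f"r7_{int(z*1000)}"),32,(.4895,.0245))
E
```

```text
0.095
bore R 9.744004709492751 ok 80 centre [0.49213823 0.0236926 ] outer [0.4919538  0.02373633] 22.8 key -18.00000000000001 10 [  0. 324. 328. 332. 336. 340. 344. 348. 352. 356.] [116. 161. 146. 147. 149. 148. 148. 148. 147. 149.]
0.098
bore R 9.596235728760107 ok 80 centre [0.49137999 0.02538099] outer [0.49121006 0.02544496] 22.5 key -20.00000000000001 9 [324. 328. 332. 336. 340. 344. 348. 352. 356.] [154. 152. 147. 146. 143. 145. 144. 143. 147.]
0.101
bore R 9.467276509534589 ok 80 centre [0.49070491 0.02707358] outer [0.4905638  0.02716693] 22.3 key -18.00000000000001 8 [328. 332. 336. 340. 344. 348. 352. 356.] [145. 143. 145. 144. 144. 144. 144. 146.]
bore R 8.853988412190382 ok 73 centre [0.49186019 0.02626814] outer [0.49118541 0.02663722] 21.7 key -15.21145924458326 11 [  0.  32. 316. 320. 332. 336. 340. 344. 348. 352. 356.] [108. 111. 111. 120. 126. 123. 145. 133. 133. 133. 136.]
time_s: 7.5
tcp_pos: [0.4928, 0.1229, 0.1348]
tool_rot: [-0.0, -0.144, 0.99, 0.0]
force: [0.2, -0.6, -3.2]
grip_width: 0.0495
finger_force: 50.0
[0.49275508 0.12288842 0.13479699] [ 0.15295993 -0.58992082 -3.24979478]
0.095
bore R 9.674445080878469 ok 80 centre [0.49212877 0.02440996] outer [0.49200982 0.02436051] 22.9 key -20.00000000000001 9 [324. 328. 332. 336. 340. 344. 348. 352. 356.] [153. 149. 150. 143. 148. 143. 146. 145. 143.]
0.098
bore R 9.548932816100635 ok 79 centre [0.49129382 0.02534746] outer [0.49125721 0.02525866] 22.6 key -20.00000000000001 9 [324. 328. 332. 336. 340. 344. 348. 352. 356.] [151. 145. 146. 145. 144. 146. 142. 144. 144.]
0.101
bore R 9.508695043332928 ok 79 centre [0.49051346 0.02626179] outer [0.49052015 0.02627839] 22.3 key -20.00000000000001 9 [324. 328. 332. 336. 340. 344. 348. 352. 356.] [153. 149. 146. 143. 142. 143. 142. 143. 144.]
```

Two wrist views agree at z=0.098: hub at (0.4913, 0.0253), keyway at -20°. Next I'll find the held head's axis in the same camera.

Run:
```python
from h import *
from scipy.spatial.transform import Rotation as Ro
for n,tcp in(("6",(.49203,.18283,.13364)),("7",(.49276,.12289,.13480))):
    d=np.load(f"c{n}.npz");c=(d["K"],d["r"],d["t"]);im=cv2.imread(f"pics/w{n}.png");g=cv2.cvtColor(im,cv2.COLOR_BGR2GRAY)
    sub=255-g[272:291,270:291].astype(float);w=np.clip(sub-sub.min()-80,0,None);y,x=np.mgrid[272:291,270:291];u=((w*x).sum()/w.sum(),(w*y).sum()/w.sum())
    row=g[270,215:345].astype(int);gr=np.abs(np.diff(row));l=gr[:25].argmax()+215.5;r=gr[105:].argmax()+320.5
    z=tcp[2]+.0546
    for zz in(z-.004,z,z+.004):
        p=plane(c,u,zz);print(n,u,zz,p[:2]-np.array(tcp[:2]),"width",l,r,np.linalg.norm(plane(c,(l,270),zz)-plane(c,(r,270),zz)))
s=state();R=Ro.from_quat(s["tool_rot"],scalar_first=True).as_matrix();print(np.degrees(np.arctan2(R[1,1],R[0,1])),s["tcp_pos"],R[:,2])
```

```text
6 (np.float64(279.6983655274889), np.float64(280.6953937592868)) 0.18424000000000001 [0.00195908 0.00021832] width 224.5 334.5 0.05062043812454245
6 (np.float64(279.6983655274889), np.float64(280.6953937592868)) 0.18824000000000002 [ 0.00029962 -0.00027259] width 224.5 334.5 0.049326873645533356
6 (np.float64(279.6983655274889), np.float64(280.6953937592868)) 0.19224000000000002 [-0.00135983 -0.0007635 ] width 224.5 334.5 0.048033309166524256
7 (np.float64(279.6767976278725), np.float64(280.70756115641217)) 0.1854 [0.00186539 0.00018788] width 224.5 334.5 0.05061961105667615
7 (np.float64(279.6767976278725), np.float64(280.70756115641217)) 0.1894 [ 0.00019638 -0.00030535] width 224.5 334.5 0.04932499347099512
7 (np.float64(279.6767976278725), np.float64(280.70756115641217)) 0.19340000000000002 [-0.00147264 -0.00079858] width 224.5 334.5 0.048030375885314086
106.57698036309618 [0.49269566 0.12325766 0.13483183] [-4.48114953e-04  8.97240699e-04 -9.99999497e-01]
```

```bash
python3 -m inch '[[[0,-0.15,0,-0.04],[-0.005,-0.3,0,-0.08],[-0.01,-0.45,0,-0.12],[-0.012,-0.6,0,-0.16],[-0.012,-0.65,0,-0.203]]]' && python3 -m inch '[[[0,0,0,0],[0,0,0,0],[0,0,0,0],[0,0,0,0]]]' && python3 -c "
from h import *;s=state()
from scipy.spatial.transform import Rotation as Ro
R=Ro.from_quat(s['tool_rot'],scalar_first=True).as_matrix();print(np.degrees(np.arctan2(R[1,1],R[0,1])),s['tcp_pos'],R[:,2],s['force'])"
```

```text
time_s: 8.05
tcp_pos: [0.4911, 0.0242, 0.1351]
tool_rot: [0.0, 0.176, 0.984, -0.0]
force: [-0.6, -0.2, -3.8]
grip_width: 0.0494
finger_force: 50.0
time_s: 8.45
tcp_pos: [0.4909, 0.0257, 0.1351]
tool_rot: [-0.0, 0.172, 0.985, 0.0]
force: [0.0, 0.4, -3.8]
grip_width: 0.0497
finger_force: 50.0
70.13747203894872 [0.4908956  0.02566531 0.13505928] [-3.98524390e-05  3.45073043e-04 -9.99999940e-01] [ 0.01676634  0.36787685 -3.7668182 ]
```

```bash
python3 -m inch '[[[0,0,-0.05,0],[0,0,-0.1,0],[0,0,-0.13,0],[0,0,-0.13,0]]]' && python3 -m inch '[[[0,0,-0.02,0],[0,0,-0.04,0],[0,0,-0.06,0],[0,0,-0.06,0]]]'
```

```text
time_s: 8.85
tcp_pos: [0.4899, 0.0249, 0.114]
tool_rot: [-0.001, 0.174, 0.985, -0.0]
force: [-0.5, -0.3, -4.4]
grip_width: 0.0495
finger_force: 50.0
time_s: 9.25
tcp_pos: [0.4909, 0.0249, 0.1062]
tool_rot: [-0.0, 0.174, 0.985, 0.0]
force: [0.3, 1.0, -4.5]
grip_width: 0.0494
finger_force: 50.0
```

```bash
python3 -m inch '[[[0,0,-0.02,0],[0,0,-0.04,0],[0,0,-0.04,0]]]' && python3 -m inch '[[[0,0,-0.02,0],[0,0,-0.04,0],[0,0,-0.04,0]]]'
```

```text
time_s: 9.55
tcp_pos: [0.4909, 0.0249, 0.1002]
tool_rot: [0.0, 0.174, 0.985, 0.0]
force: [0.8, 1.1, -4.2]
grip_width: 0.0492
finger_force: 50.0
time_s: 9.85
tcp_pos: [0.4909, 0.0251, 0.0941]
tool_rot: [-0.0, 0.174, 0.985, 0.0]
force: [1.5, 2.1, -4.9]
grip_width: 0.05
finger_force: 50.0
```

The key is in the keyway with no resistance. I'll keep pushing down and ease towards the small side force.

```bash
python3 -m inch '[[[0.002,0.003,-0.03,0],[0.002,0.003,-0.06,0],[0.002,0.003,-0.08,0],[0.002,0.003,-0.08,0]]]' && python3 -m inch '[[[0,0,-0.02,0],[0,0,-0.04,0],[0,0,-0.06,0],[0,0,-0.06,0]]]'
```

```text
time_s: 10.25
tcp_pos: [0.4914, 0.025, 0.083]
tool_rot: [0.0, 0.174, 0.985, -0.0]
force: [0.0, -0.2, 1.7]
grip_width: 0.0494
finger_force: 50.0
time_s: 10.65
tcp_pos: [0.4916, 0.025, 0.0742]
tool_rot: [0.001, 0.174, 0.985, -0.0]
force: [-1.4, 0.4, 5.7]
grip_width: 0.0494
finger_force: 50.0
```

```bash
python3 -m inch '[[[0,0,-0.01,0],[0,0,-0.02,0],[0,0,-0.02,0]]]' - 60 && python3 -m inch '[[[0,0,-0.01,0],[0,0,-0.015,0],[0,0,-0.015,0]]]'
```

```text
time_s: 10.95
tcp_pos: [0.4916, 0.025, 0.0718]
tool_rot: [0.001, 0.174, 0.985, -0.0]
force: [-2.3, 0.1, 6.7]
grip_width: 0.0492
finger_force: 60.0
time_s: 11.25
tcp_pos: [0.4918, 0.0249, 0.0714]
tool_rot: [0.001, 0.174, 0.985, -0.0]
force: [-5.0, -0.5, 14.1]
grip_width: 0.0493
finger_force: 60.0
```

```bash
python3 -m inch '[[[-0.003,0,-0.005,0],[-0.003,0,-0.01,0],[-0.003,0,-0.01,0],[-0.003,0,-0.01,0]]]'
python3 - <<'E'
from h import *
s=state();cs=cam("scene");im=capture("scene");print(s["force"],s["ft_torque"],s["tcp_pos"],proj(cs,(.4913,.0253,.126)))
im2=capture("wrist")
cv2.imwrite("pics/end.png",np.hstack([cv2.resize(im[130:230,220:320],(400,400),interpolation=2),cv2.resize(im2[160:320,200:360],(400,400),interpolation=2)]))
E
```

```text
time_s: 11.65
tcp_pos: [0.4919, 0.0249, 0.0713]
tool_rot: [0.002, 0.174, 0.985, 0.0]
force: [-6.9, 0.3, 18.8]
grip_width: 0.0494
finger_force: 60.0
[-6.89106042  0.29918622 18.7795567 ] [0.00435082 1.36785658 0.03184924] [0.49192165 0.02494196 0.0713371 ] [266.45769968 178.08642785]
```

View pics/end.png

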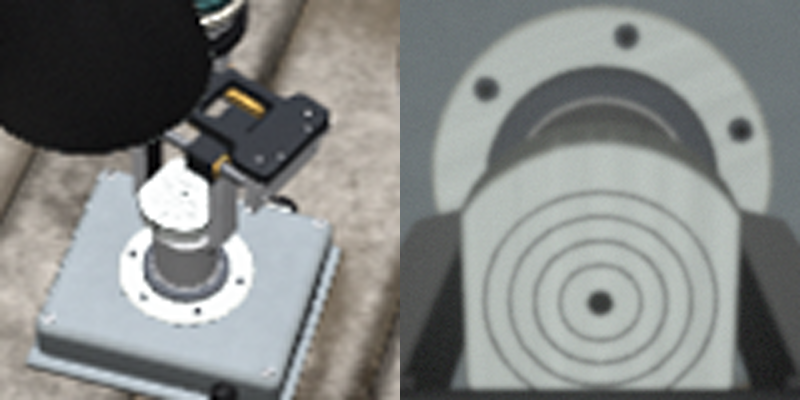

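The final picture shows the collar flat on the hub with the fingers on the flats and the hole at (600,302) in the right panel. Reading z=0.0713 matches the predicted 0.0714, and the force rises against a hard stop. I'll hold briefly and hand in.

```bash
python3 -m inch '[[[0,0,0,0],[0,0,0,0],[0,0,0,0]]]' && python3 -c "
from cell import hand_in;print(hand_in())"
```

```text
time_s: 12.05
tcp_pos: [0.4919, 0.0249, 0.0713]
tool_rot: [0.002, 0.174, 0.985, -0.0]
force: [-6.2, -0.1, 18.4]
grip_width: 0.0495
finger_force: 60.0
the job is handed in; nothing more can be done
None
```

The wheel head is seated on the hub with the key in the keyway, the gripper is holding it pressed home with a 60 N grip, and the job is handed in, though no verdict came back.

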